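# Clear the mixer deck and mesh the beater into its sprung drive

### The job

With the scraper block held in the gripper, push the four chocolate chunks off the mixer's deck into its catch tray, never touching them with the fingers, and put the scraper back down on the worktop. Then lift the beater off its wooden stand, turn it so that its cross-shaped fins mesh with the cross slot of the drive in the deck, and push it fully home against the spring, flange flush on the deck. Finish while still gripping the beater and pressing it home, and leave the other kitchen things where they are.

Things in the scene. Friction and masses are not known exactly. Their poses are not given: they have to be found in the camera images.
- mixer: Bottom-drive kitchen mixer base, white with green lips, fixed; 136 mm (its x) by 315 mm (its y, -150 to +165). Origin on the worktop, straight below the drive axis; z up. Its middle is the flat deck (see point deck). Beyond y = +85 mm lies the grey catch tray; beyond y = -95 mm the console, 10 mm higher than the deck (its dial 20 mm higher).
- deck (a point): Centre of the flat deck at the drive axis, 75 mm above the worktop; axes as the mixer's. The deck runs from y = -95 to +85 mm, between green lips at x = -61 and +61 mm that rise 8 mm above it. Its +y edge is open: what is pushed over it drops 45 mm to the floor of the catch tray.
- tray_in (a point): Centre of the catch tray's floor, 122.5 mm along the mixer's +y from the drive axis and 30 mm above the worktop; axes as the mixer's. Inside, the tray is 126 mm (x) by 75 mm (y); its outer wall (+y) and ends rise 30 mm above the floor, the deck side 45 mm.
- drive_mouth (a point): Centre of the drive's cross slot, level with the deck; z up, x and y along the arms of the cross: it turns with the drive. The steel drive plate is flush with the deck. Each arm of the slot is 8 mm wide, 32 mm from end to end, 24 mm deep. Stiff gear friction (0.25 N m) holds the drive at any angle within 45 degrees of the mixer's axes; the fins fit in any quarter turn.
- plunger (a joint): Orange spring plunger at the bottom of the cross slot: 0 when up (its top 7 mm below the deck), grows in metres as it is pushed down. It pushes back with 3.6 N at first and 10.2 N at 0.011, where a beater is fully home; it lifts a beater that is let go.
- beater: Beater, 0.14 to 0.21 kg, upright in the stand. Origin: centre of the underside of its white flange (52 mm across, 5 thick), z up. Below: cross fins along its x and y, 30 mm end to end, 6 thick, 18 long, the last 4 mm narrowed to 26 by 4. Above: 14 mm stem, wire loops to x = -41 and +41 mm at 13 to 89 mm height, green square grip (point beater_grip). When home the origin is at the drive mouth.
- beater_grip (a point): Centre of the beater's green square grip, 24 by 24 mm, sides parallel to the fins, 100 to 134 mm above the beater's origin (this point 117 mm); axes as the beater's.
- stand: Dark wooden stand, fixed, 85 by 85 mm, 34 mm tall, origin centre of its underside. A round 37 mm hole through its middle takes the fins; the beater's flange rests on its top.
- scraper: Scraper block standing upright on the worktop, 0.13 kg. Origin: centre of its underside, z up. Red foot 104 mm (its x) by 22 mm (y) by 26 mm tall; wooden handle above it 84 mm (x) by 20 mm (y), from 23 to 73 mm height, gripped across y.
- chunk0: Chocolate chunk, 18 by 15 mm, 10 mm thick, lying on the mixer's deck; origin centre of its underside.
- chunk1: Chocolate chunk, 18 by 15 mm, 10 mm thick, lying on the mixer's deck; origin centre of its underside.
- chunk2: Chocolate chunk, 18 by 15 mm, 10 mm thick, lying on the mixer's deck; origin centre of its underside.
- chunk3: Chocolate chunk, 18 by 15 mm, 10 mm thick, lying on the mixer's deck; origin centre of its underside.
- mug: Bystander: white mug, 80 mm wide, 90 tall, handle at its +y; origin centre of its underside.
- sugar_jar: Bystander: clear sugar jar with green lid, 80 mm wide, 110 tall; origin centre of its underside.
- milk_jug: Bystander: white milk bottle with red cap, 80 mm wide, 140 tall; origin centre of its underside.
- bowl: Bystander: small blue bowl, 110 mm wide, 45 tall; origin centre of its underside.
- shaker: Bystander: steel salt shaker, 40 mm wide, 70 tall; origin centre of its underside.
- spoon: Bystander: wooden spoon lying along its x; origin centre of its underside.
- spice_can: Bystander: red spice can with a paper label, 48 mm wide, 85 tall; origin centre of its underside.
Not all that is in view belongs to the job. What is meant by the stand is not pink or yellow, and is the larger of those in its own colour.

How it is judged:
By the outcome, as a careful person would: the job done as asked, in the order asked, and still so for the second after the job is handed in, while the arm keeps its last pose, push and grip.
It also fails if it takes over 69 s, if anything falls off the work surface, if the arm or the gripper's body presses on something with over 40 N, if the wrist force passes 120 N, or if a joint passes its speed limit or range.

### The arm

A 7-joint arm with a two-finger parallel gripper is mounted at the origin on the work surface. World frame = base frame: x ahead of the robot, y to its left, z up, the work surface at z = 0. Lengths are in m, angles in rad, forces in N, time in s.
With the tool pointing down it reaches from about 0.4 to 0.85 m from the base axis. Payload 4.5 kg.
Tool frame: the origin (TCP) lies at the very end of the fingers, on their centre line; the grasp point (between the pads) lies 19 mm behind it; z points along the fingers, y is the line along which they close (so a half turn about z gives the same grasp; the last joint's range is limited). The gripper opens to 85 mm and grips with 20 to 120 N. Pads are 22 mm wide; open, the fingers measure 114 mm over their backs; the gripper's body (76 mm by 85 mm) begins 54 mm behind the grasp point. The pads swing forward as they close: fully open they stand 13 mm farther back than shut.
Start: joints at [1.228, 0.689, -0.195, 1.565, 0.157, 0.902, -0.215], TCP at [0.23, -0.581, 0.231] pointing down, gripper open.
Joint ranges: [-3.01, 3.01], [-0.46, 2.08], [-1.47, 1.51], [0.13, 2.56], [-1, 4.14], [0.04, 2.09], [-2.66, 2.66]. Speed limits (rad/s): [2.57, 2.57, 3.14, 3.14, 3.14, 3.14, 3.14].

### API

Orientations are given as a unit quaternion [w, x, y, z].
In Python, from workcell import manip gives the robot as it stands. Calls block until the motion is done:
- manip.move_pose(position, orientation): joint-space move of the TCP to a pose.
- manip.move_straight(position, speed=0.15, rotation=None, threshold=None): straight line of the TCP; rotation=None keeps the orientation; speed is the mean speed in m/s. With threshold (N) it stops when the force on the tool has changed by that much, and returns True; else False.
- manip.move_j(angles): joint-space move.
- manip.set_gripper(opening, effort=None): finger opening in m; effort is the grip in N (None keeps the last); returns when the fingers have stopped.
- manip.hold(seconds).
- manip.ik(position, orientation): joint angles nearest the present ones, or None.
- manip.read_state(): the state.
- manip.grab_frame(name): name is "scene" or "top" or "wrist"; returns the picture (400x640x3 uint8, red, green, blue); there is no depth.
- manip.camera_model(name): a dict with "K" (3x3 intrinsics, pixels), "k1" (the pictures are not rectified: a ray, as slopes to the right and down, at radius r is drawn at 1 + k1 r^2 times it, then the intrinsics apply), "view" (4x4, takes a point from world to camera coordinates); the wrist camera has in their place "T_tool_cam" (4x4, takes a point from camera to tool coordinates, whose origin is the TCP and whose axes are the flange's). Camera axes: x right, y down, z forward; pixel columns grow to the right and rows downward; lengths in m; the calibration is good to about 2 mm. A picture is of the moment at which its call begins: read the wrist's pose just before it. camera_model takes no time and is no camera call.
A pose or a line that the arm cannot do raises manip.PlanningError and nothing moves.
- manip.hand_in(): hands the job in; it is judged then, once.
The state is a dict: "time": time; "q": joint angles; "dq": joint speeds; "effort": joint torques, N m; "tool_pos": TCP position; "eef_rot": TCP orientation; "wrist_force": force on the tool from outside, world axes, zero at the start; "wrist_torque": the same for the moment, N m; "gripper_width": finger opening in m; "grasp_force": force on a finger pad.
Only numpy, scipy, OpenCV 4.12 (cv2) and the standard library are available. Lean on these libraries where they do the work, as an engineer would, in place of code of your own. Each camera call takes 0.05 s, during which the arm holds its last target. There are 200 camera calls.

## Working session

There is one attempt and no reset: what is moved stays moved. The work goes in short steps, each a Python script; the robot and the scene stay as the last script left them, time stands still between calls to the robot, and variables do not carry over. Pictures are saved under pics/ and viewed, at most 10 in all, crops included, and the job is handed in when it is done.

```bash
mkdir -p pics; ls
python3 - <<'E'
from workcell import manip
import cv2,numpy as np
np.set_printoptions(precision=4,suppress=True)
for n in("scene","top"):
    im=manip.grab_frame(n); cv2.imwrite(f"pics/{n}0.png",im[:,:,::-1]); m=manip.camera_model(n); print(n,m)
print(manip.camera_model("wrist")); print(manip.read_state())
E
```

```text
pics
scene {'K': array([[397.9118,   0.    , 315.1569],
       [  0.    , 397.9118, 198.5354],
       [  0.    ,   0.    ,   1.    ]]), 'k1': -0.07582548813147616, 'view': array([[-0.8593,  0.5113,  0.0108,  0.43  ],
       [ 0.3781,  0.6493, -0.6599, -0.1304],
       [-0.3444, -0.563 , -0.7513,  1.2947],
       [ 0.    ,  0.    ,  0.    ,  1.    ]])}
top {'K': array([[374.4876,   0.    , 324.976 ],
       [  0.    , 374.4876, 204.0408],
       [  0.    ,   0.    ,   1.    ]]), 'k1': -0.030901749817120943, 'view': array([[-0.003 , -0.9998, -0.019 ,  0.0487],
       [-0.9982,  0.0042, -0.0604,  0.509 ],
       [ 0.0605,  0.0188, -0.998 ,  1.2445],
       [ 0.    ,  0.    ,  0.    ,  1.    ]])}
{'K': array([[348.4601,   0.    , 319.4202],
       [  0.    , 348.4601, 198.1487],
       [  0.    ,   0.    ,   1.    ]]), 'k1': -0.01726479620946424, 'T_tool_cam': array([[-0.0001, -0.9604, -0.2786,  0.0708],
       [ 1.    , -0.0002,  0.0001,  0.0005],
       [-0.0002, -0.2786,  0.9604, -0.1443],
       [ 0.    ,  0.    ,  0.    ,  1.    ]])}
{'time': 0.1, 'q': array([ 1.2278,  0.6899, -0.1945,  1.5663,  0.1573,  0.9025, -0.2151]), 'dq': array([-0.0012, -0.0028,  0.0018, -0.004 ,  0.0005,  0.0007,  0.0014]), 'effort': array([ -0.0028, -54.0611,  -1.2709, -15.8988,   0.0095,   0.0045,
         0.    ]), 'tool_pos': array([ 0.2297, -0.5806,  0.2306]), 'eef_rot': array([-0.0008,  0.9823,  0.1873, -0.0002]), 'wrist_force': array([-0.3965,  0.2188, -0.6472]), 'wrist_torque': array([0.0019, 0.0041, 0.0021]), 'grasp_force': 0.0, 'gripper_width': 0.08526925364524722}
```

View pics/scene0.png

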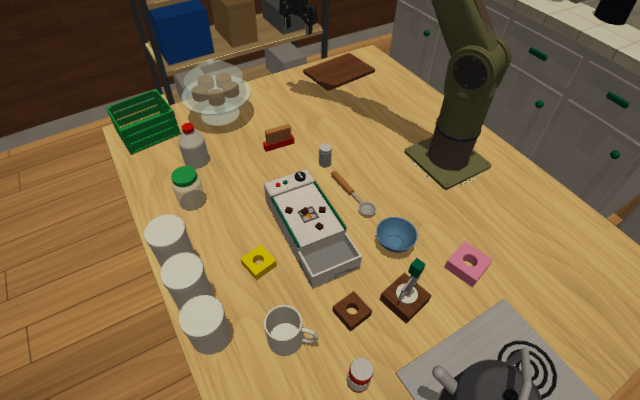

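View pics/top0.png

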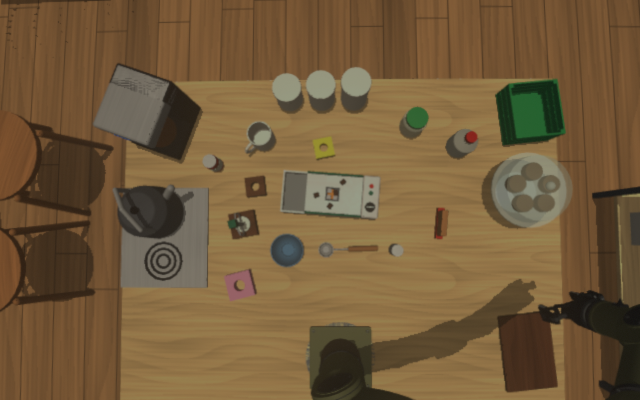

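```bash
cat > h.py <<'E'
from workcell import manip
import cv2,numpy as np
from scipy.spatial.transform import Rotation as Rot
np.set_printoptions(precision=4,suppress=True)
def down(a):
    "tool down, tool x axis at world angle a; closing line (y) at a-90deg"
    c,s=np.cos(a),np.sin(a)
    q=Rot.from_matrix([[c,s,0],[s,-c,0],[0,0,-1]]).as_quat()
    return q[[3,0,1,2]]
def grab(name,fn=None):
    "picture + camera (K,k1,T world<-cam)"
    st=manip.read_state(); m=manip.camera_model(name); im=manip.grab_frame(name)
    if name=="wrist":
        q=st["eef_rot"]; T=np.eye(4); T[:3,:3]=Rot.from_quat(np.r_[q[1:],q[0]]).as_matrix(); T[:3,3]=st["tool_pos"]
        T=T@m["T_tool_cam"]
    else: T=np.linalg.inv(m["view"])
    if fn: cv2.imwrite(f"pics/{fn}.png",im[:,:,::-1]); np.savez(f"pics/{fn}.npz",im=im,K=m["K"],k1=m["k1"],T=T)
    return im,(m["K"],m["k1"],T)
def load(fn):
    d=np.load(f"pics/{fn}.npz"); return d["im"],(d["K"],float(d["k1"]),d["T"])
def rays(cam,px):
    K,k1,T=cam; px=np.asarray(px,float).reshape(-1,1,2)
    n=cv2.undistortPoints(px,K,np.array([k1,0,0,0,0.]))[:,0]
    d=np.c_[n,np.ones(len(n))]@T[:3,:3].T
    return T[:3,3],d/np.linalg.norm(d,axis=1)[:,None]
def onplane(cam,px,z):
    o,d=rays(cam,px); return o+d*((z-o[2])/d[:,2])[:,None]
def proj(cam,P):
    K,k1,T=cam; V=np.linalg.inv(T)
    return cv2.projectPoints(np.asarray(P,float).reshape(-1,1,3),cv2.Rodrigues(V[:3,:3])[0],V[:3,3],K,np.array([k1,0,0,0,0.]))[0][:,0]
def tri(obs):
    "least squares point of rays [(cam,px),...]; returns point, residual m"
    A=np.zeros((3,3));b=np.zeros(3);L=[]
    for cam,px in obs:
        o,d=rays(cam,px);M=np.eye(3)-np.outer(d[0],d[0]);A+=M;b+=M@o;L.append((M,o))
    p=np.linalg.solve(A,b);return p,max(np.linalg.norm(M@(p-o)) for M,o in L)
E
python3 - <<'E'
from h import *
m=manip.camera_model("top");cam=(m["K"],m["k1"],np.linalg.inv(m["view"]))
for n,px,z in[("scraper",(441,223),.07),("mixc",(333,194),.075),("tray+y",(281,191),.06),("console",(379,195),.085),("stand",(243,224),.034),("grip",(233,224),.15),("jug",(470,137),.14),("bowl",(288,250),.04),("shaker",(397,250),.07),("can",(209,161),.085),("mug",(260,134),.09)]:
    print(n,onplane(cam,px,z)[0])
m=manip.camera_model("scene");c2=(m["K"],m["k1"],np.linalg.inv(m["view"]))
print("grip stereo",tri([(cam,(233,224)),(c2,(416,268))]))
P=onplane(cam,(441,223),.07)[0]
print(manip.ik([P[0]-.02,P[1],.25],down(np.pi)),manip.ik([P[0],P[1],.25],down(0)))
E
```

```text
scraper [ 0.4435 -0.3255  0.07  ]
mixc [0.5378 0.0199 0.075 ]
tray+y [0.5497 0.1894 0.06  ]
console [ 0.533  -0.1262  0.085 ]
stand [0.4427 0.3194 0.034 ]
grip [0.4419 0.3221 0.15  ]
jug [ 0.7054 -0.4001  0.14  ]
bowl [0.3569 0.1684 0.04  ]
shaker [ 0.358  -0.1835  0.07  ]
can [0.6459 0.4202 0.085 ]
mug [0.7315 0.2541 0.09  ]
grip stereo (array([0.4418, 0.323 , 0.1468]), np.float64(5.387677121804305e-05))
[ 1.1239  0.6945 -0.9612  1.7956  0.6663  1.014   1.4678] [ 0.5927  0.5627 -0.0704  1.7754  0.0521  0.8052 -1.0738]
```

Run:
```python
from h import *
manip.move_pose([.40,-.33,.25],down(0)); grab("wrist","s1")
manip.move_straight([.40,-.27,.25],speed=.2); grab("wrist","s2")
for n in("s1","s2"):
    im,cam=load(n); h=cv2.cvtColor(im,cv2.COLOR_RGB2HSV)
    cv2.imwrite("pics/x.png",im[:,:,::-1])
print(manip.read_state()["time"])
a=load("s1")[0];b=load("s2")[0]
cv2.imwrite("pics/s12.png",np.hstack([a[:,:,::-1],b[:,:,::-1]])[:, :, :]) 
cv2.imwrite("pics/s12.png",cv2.resize(np.vstack([a,b])[:,:,::-1],(480,600)))
```

```text
1.8167
```

View pics/s12.png

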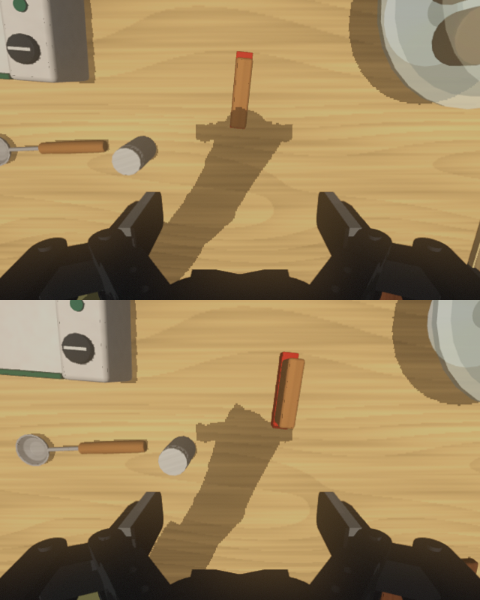

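Run:
```python
from h import *
out=[]
for n,c in(("s1",(322,120)),("s2",(384,124))):
    im,cam=load(n); x,y=c; f=im.astype(float); r=f[...,0]/(f[...,2]+1); g=f[...,0]/(f[...,1]+1)
    for p in((x,y),(x-5,y+42) if n=="s1" else (x-8,y+30),(x+45,y+60),(x-40,y-40),(x+2,y-45)): print(n,p,im[p[1],p[0]],r[p[1],p[0]],g[p[1],p[0]])
    cr=im[y-70:y+70,x-60:x+60]; out.append(cv2.resize(cr,None,fx=3,fy=3,interpolation=cv2.INTER_NEAREST))
cv2.imwrite("pics/sc.png",np.hstack(out)[:,:,::-1])
```

```text
s1 (322, 120) [174 120  67] 2.5588235294117645 1.43801652892562
s1 (317, 162) [116  79  43] 2.6363636363636362 1.45
s1 (367, 180) [136 109  67] 2.0 1.2363636363636363
s1 (282, 80) [196 162 104] 1.8666666666666667 1.2024539877300613
s1 (324, 75) [194  68  47] 4.041666666666667 2.8115942028985508
s2 (384, 124) [181 125  71] 2.513888888888889 1.4365079365079365
s2 (376, 154) [136  93  51] 2.6153846153846154 1.446808510638298
s2 (429, 184) [199 165 106] 1.8598130841121496 1.1987951807228916
s2 (344, 84) [194 161 104] 1.8476190476190477 1.1975308641975309
s2 (386, 79) [159 109  61] 2.564516129032258 1.4454545454545455
```

View pics/sc.png

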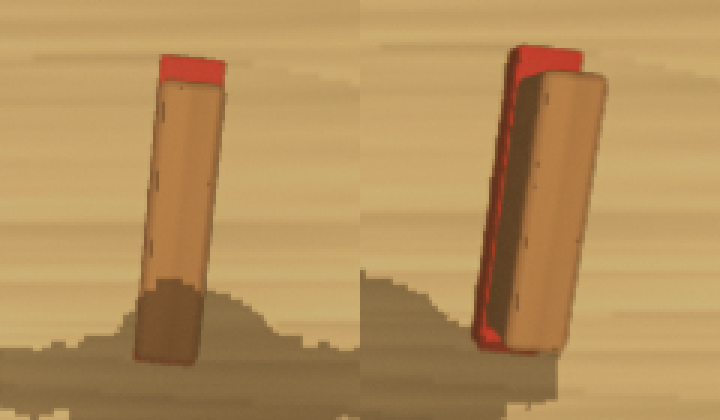

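Run:
```python
from h import *
c1=load("s1")[1];c2=load("s2")[1]
A=np.array([(161,81),(224,85),(197,365),(136,361)])/3+[262,50]
B=np.array([(184,73),(247,76),(207,351),(146,347)])/3+[324,54]
P=[tri([(c1,a),(c2,b)]) for a,b in zip(A,B)]
for p in P:print(*p)
Q=np.array([p[0] for p in P]); print(Q.mean(0), np.linalg.norm(Q[0]-Q[3]),np.linalg.norm(Q[0]-Q[1]))
for c,a in((c1,A),(c2,B)):
  q=onplane(c,a,.073); d=(q[0]+q[1]-q[2]-q[3])/2; print(q.mean(0),np.linalg.norm(d),np.degrees(np.arctan2(d[1],d[0])))
```

```text
[ 0.4871 -0.329   0.0724] 0.0002345364911076044
[ 0.4862 -0.3473  0.073 ] 6.345043168501072e-05
[ 0.4042 -0.3398  0.0755] 0.0005906812933233816
[ 0.4053 -0.3208  0.0749] 0.0005732055920365586
[ 0.4457 -0.3342  0.074 ] 0.08227678668434597 0.01840400469500259
[ 0.4452 -0.3342  0.073 ] 0.08347773833099968 -5.391804210591358
[ 0.4457 -0.3344  0.073 ] 0.08195172313264114 -5.180222598898275
```

Run:
```python
from h import *
manip.move_pose([.53,-.03,.25],down(0)); grab("wrist","m1")
manip.move_straight([.53,.05,.25],speed=.25); grab("wrist","m2")
print(manip.read_state()["time"])
```

```text
3.4417
```

View pics/m1.png

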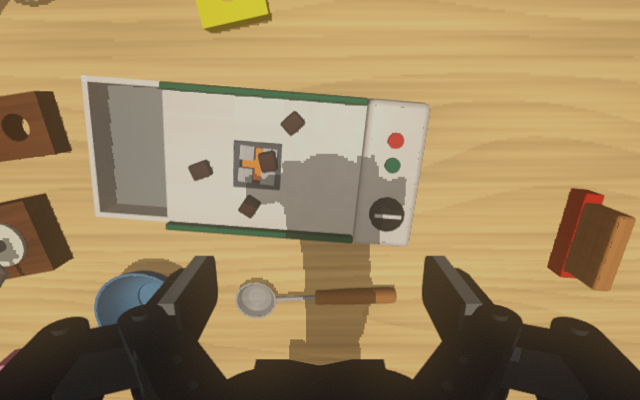

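View pics/m2.png

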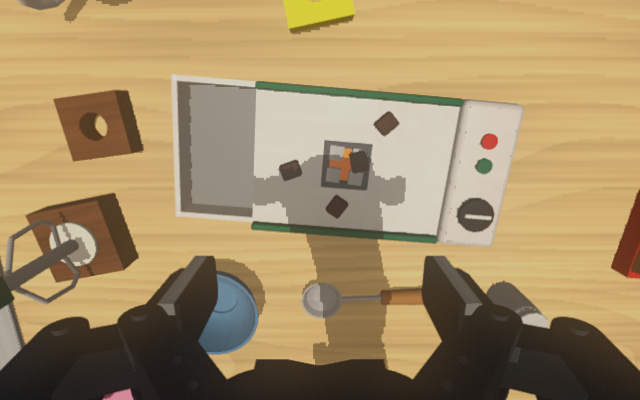

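Run:
```python
from h import *
C={n:load(n)[1] for n in("m1","m2")}
for n in C:
    im,cam=load(n); h=cv2.cvtColor(im,cv2.COLOR_RGB2HSV)
    m=cv2.inRange(h,(60,90,30),(90,255,140)); N,L,S,ce=cv2.connectedComponentsWithStats(m)
    for i in range(1,N):
        if S[i,4]>300 :
            ys,xs=np.nonzero(L==i); q=onplane(cam,np.c_[xs,ys].astype(float),.083)[:,:2]
            r=cv2.minAreaRect((q*1000).astype(np.float32)); v=cv2.fitLine((q*1000).astype(np.float32),cv2.DIST_HUBER,0,.01,.01).ravel()
            print(n,S[i],r,np.degrees(np.arctan2(v[1],v[0])))
P={"plateA":((236,141),(324,141)),"plateB":((282,144),(372,144)),"plateC":((279,188),(368,189)),"plateD":((233,184),(322,186)),
"edgeTop":((167,91),(256,91)),"red":((396,141),(489,141)),"grn":((392,166),(484,166)),"trayTL":((83,77),(172,75)),"trayBL":((98,215),(176,215)),"conTR":((428,104),(522,104)),"conBR":((408,243),(494,244))}
for k,(a,b) in P.items(): print(k,*tri([(C["m1"],a),(C["m2"],b)]))
for n,L in(("m1",[(292,123),(268,161),(200,170),(250,206)]),("m2",[(386,123),(359,161),(290,170),(337,206)])): print(onplane(C[n],L,.085)[:,:2])
```

```text
plateA [0.5615 0.0444 0.0669] 4.665395570684353e-05
plateB [0.5596 0.0007 0.075 ] 0.00013758597480182478
plateC [0.5198 0.0039 0.0833] 0.0003504341379504493
plateD [0.523  0.0463 0.0824] 0.0008797569631527235
edgeTop [0.6066 0.1072 0.0585] 0.0001223311305436442
red [ 0.5637 -0.1007  0.0869] 0.0003594255736104186
grn [ 0.5419 -0.0978  0.0898] 0.0003106269844281164
trayTL [0.6203 0.1834 0.0586] 0.0005150157280881171
trayBL [0.4834 0.1982 0.0515] 0.00014452505673711542
conTR [ 0.5951 -0.1277  0.0822] 0.000493598542564391
conBR [ 0.4676 -0.1169  0.0904] 0.0002672623407001614
[[ 0.5789 -0.0097]
 [ 0.5456  0.0127]
 [ 0.5377  0.0746]
 [ 0.5034  0.0313]]
[[ 0.5793 -0.0093]
 [ 0.5458  0.0132]
 [ 0.5376  0.0753]
 [ 0.5035  0.0324]]
```

Run:
```python
from h import *
for n in("m1","m2"):
    im,cam=load(n)
    f=im.astype(int); m=((f[...,1]>f[...,0]*1.3+5)&(f[...,1]>f[...,2]+8)).astype(np.uint8); N,L,S,ce=cv2.connectedComponentsWithStats(m)
    for i in range(1,N):
        if S[i,4]>200 and S[i,2]>100:
            ys,xs=np.nonzero(L==i); top=ce[i][1]<160
            # inner-or-outer top edge rows by column -> line
            cols=np.arange(S[i,0]+8,S[i,0]+S[i,2]-8)
            lo=[ys[xs==c].min()-.5 for c in cols]; hi=[ys[xs==c].max()+.5 for c in cols]
            for nm,e in(("up",lo),("dn",hi)):
                q=(onplane(cam,np.c_[cols,e],.083)[:,:2]*1000).astype(np.float32)
                v=cv2.fitLine(q,cv2.DIST_HUBER,0,.01,.01).ravel(); v=v*np.sign([v[1],v[1],1,1])
                # x at y=20mm
                print(n,"top" if top else "bot",nm,"x@y20=%.1f"%(v[2]+(20-v[3])*v[0]/v[1]),"ang from y=%.2f"%-np.degrees(np.arctan2(v[0],v[1])), "y ends",onplane(cam,[(S[i,0],ce[i][1])],.083)[0,1],onplane(cam,[(S[i,0]+S[i,2],ce[i][1])],.083)[0,1])
pl={"m1":[(235,140),(283,143),(280,190),(233,186)],"m2":[(324,140),(373,144),(369,191),(321,186)]}
for n in pl:
    q=onplane(load(n)[1],pl[n],.075)[:,:2]; print(q.mean(0),np.linalg.norm(q-np.roll(q,1,0),axis=1),q[0]-q[1])
```

```text
m1 top up x@y20=606.4 ang from y=-4.41 y ends 0.035439096798570505 -0.07447514546489248
m1 top dn x@y20=603.0 ang from y=-4.97 y ends 0.035439096798570505 -0.07447514546489248
m1 bot up x@y20=477.0 ang from y=-4.34 y ends 0.11292747338894832 -0.0012458692764477572
m1 bot dn x@y20=473.3 ang from y=-4.78 y ends 0.11292747338894832 -0.0012458692764477572
m2 top up x@y20=606.9 ang from y=-4.58 y ends 0.1030670454237822 -0.07472235880542072
m2 top dn x@y20=602.5 ang from y=-4.96 y ends 0.1030670454237822 -0.07472235880542072
[0.54   0.0239] [0.0435 0.0437 0.0445 0.0445] [0.0029 0.0436]
[0.5397 0.0233] [0.0433 0.0449 0.0445 0.0458] [0.0036 0.0448]
```

```bash
cat >> h.py <<'E'
AX=np.array([.5398,.0236]); YAW=np.radians(-4.6)
def mx(x,y,z):
    c,s=np.cos(YAW),np.sin(YAW); return [AX[0]+c*x-s*y,AX[1]+s*x+c*y,z]
E
python3 - <<'E'
from h import *
S=[.4455,-.3343]; a=np.radians(-5.3)
manip.move_pose([*S,.16],down(a))
manip.move_straight([*S,.034],speed=.12,threshold=10)
print(manip.read_state()["tool_pos"])
print(manip.set_gripper(.0,80)); s=manip.read_state(); print(s["gripper_width"],s["grasp_force"])
manip.move_straight([*S,.17],speed=.2)
P=mx(3,-62,0); P=mx(.003,-.062,.17)
manip.move_pose(P,down(YAW))
s=manip.read_state();print(s["gripper_width"],s["grasp_force"],s["wrist_force"],s["tool_pos"],s["time"])
grab("wrist","h1"); grab("scene","h1s")
E
```

```text
[ 0.446  -0.3346  0.0347]
False
0.019062329099604765 77.91819334030151
0.019537592236638382 78.02218079566956 [-0.4011 -0.4549 -0.8765] [ 0.5375 -0.0406  0.1697] 8.7667
```

View pics/h1.png

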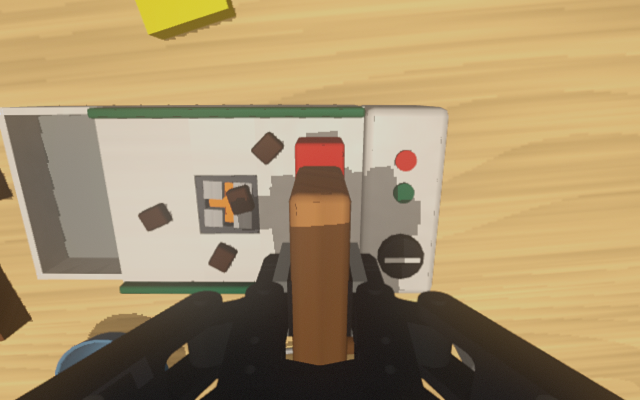

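Run:
```python
from h import *
manip.move_straight(mx(.003,-.062,.125),speed=.15)
hit=manip.move_straight(mx(.003,-.062,.103),speed=.03,threshold=4)
s=manip.read_state(); print(hit,s["tool_pos"],s["wrist_force"])
z=s["tool_pos"][2]+.0012
manip.move_straight(mx(.003,-.062,z),speed=.03)
print(manip.move_straight(mx(.003,.089,z),speed=.065,threshold=15))
s=manip.read_state(); print(s["tool_pos"],mx(.003,.089,z),s["wrist_force"],s["gripper_width"])
manip.move_straight(mx(.003,.06,.19),speed=.2)
grab("wrist","c1"); grab("top","c1t"); print(manip.read_state()["time"])
```

```text
True [ 0.538  -0.0384  0.1091] [0.0549 0.2323 5.4014]
False
[0.5499 0.1117 0.1103] [np.float64(0.5499280409006372), np.float64(0.1120727234096194), np.float64(0.11030194111003208)] [-0.1739  0.1624 -0.6376] 0.01914870907146373
13.275
```

View pics/c1.png

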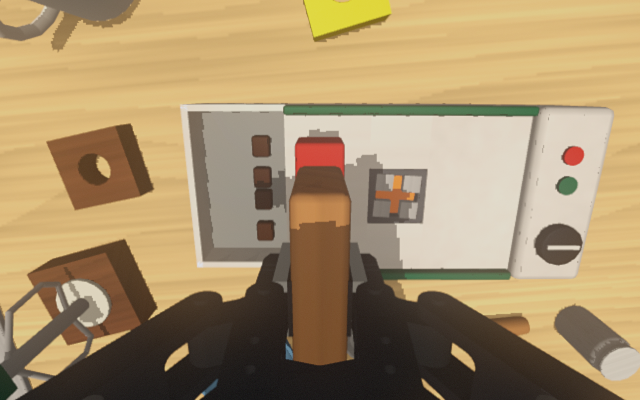

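Run:
```python
from h import *
S=[.4455,-.3343]; a=np.radians(-5.3)
manip.move_pose([*S,.10],down(a))
hit=manip.move_straight([*S,.031],speed=.06,threshold=4)
s=manip.read_state(); print(hit,s["tool_pos"])
manip.set_gripper(.085,40)
manip.move_straight([*S,.15],speed=.2); grab("wrist","r1")
manip.move_pose(mx(-.02,0,.16),down(YAW)); manip.hold(.2); grab("wrist","d1")
manip.move_straight(mx(.02,.03,.18),speed=.2); manip.hold(.2); grab("wrist","d2")
manip.move_pose([.40,.30,.30],down(0)); manip.hold(.2); grab("wrist","b1")
manip.move_straight([.42,.35,.30],speed=.2); manip.hold(.2);grab("wrist","b2")
print(manip.read_state()["time"])
f=lambda n:load(n)[0][:,:,::-1]
cv2.imwrite("pics/q.png",cv2.resize(np.vstack([np.hstack([f("r1"),f("d1")]),np.hstack([f("b1"),f("b2")])]),(800,500),interpolation=cv2.INTER_AREA))
```

```text
True [ 0.4451 -0.334   0.0341]
21.7667
```

View pics/q.png

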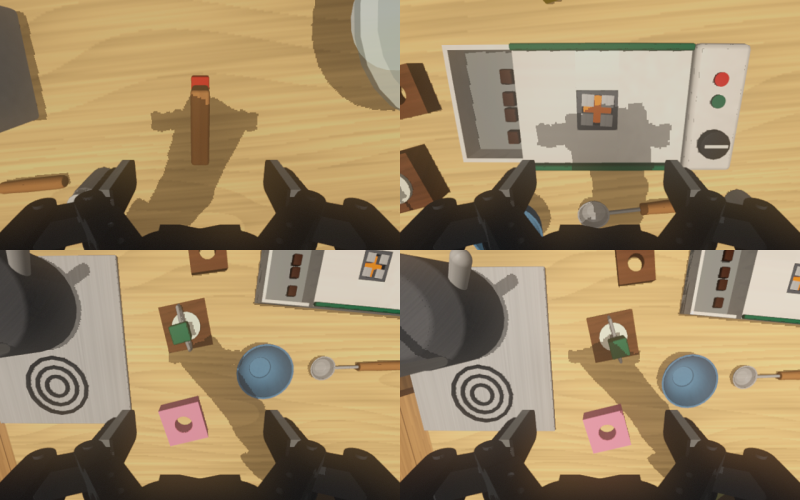

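Run:
```python
from h import *
pan=[]
for n in("d1","d2"):
    im,cam=load(n)
    g=np.arange(-30,30,.2)/1000; X,Y=np.meshgrid(g,g)   # mixer frame, x right, y up (flip)
    W=np.array([mx(x,y,.075) for x,y in zip(X.ravel(),-Y.ravel())]); uv=proj(cam,W).astype(np.float32).reshape(*X.shape,2)
    r=cv2.remap(im,uv[...,0],uv[...,1],cv2.INTER_CUBIC)
    gr=cv2.GaussianBlur(cv2.cvtColor(r,cv2.COLOR_RGB2GRAY),(0,0),3).astype(float); gy,gx=np.gradient(gr); R=np.hypot(X,Y)
    for rad in(.013,.015,.017):
        m=R<rad; t=np.arctan2(-gy,gx)[m]; w=(gx**2+gy**2)[m]; z=(w*np.exp(4j*t)).sum()
        print(n,"edge 4fold deg",rad,np.degrees(np.angle(z))/4,abs(z)/w.sum())
    # orange at plane of plunger top
    f=im.astype(int); om=(f[...,0]>f[...,2]*1.8)&(f[...,0]>60); c=proj(cam,mx(0,0,.075))[0]
    yy,xx=np.nonzero(om); k=np.hypot(xx-c[0],yy-c[1])<32; q=onplane(cam,np.c_[xx,yy][k],.068)[:,:2]-AX
    cc,s=np.cos(YAW),np.sin(YAW); q=q@np.array([[cc,-s],[s,cc]])
    ce=(q.max(0)+q.min(0))/2; z=(q-ce)@[1,1j]; print(n,"orange",k.sum(),"centre mm",ce*1000,"ext",np.ptp(q,axis=0)*1000,"ang",np.degrees(np.angle((z**4).sum()))/4)
    pan.append(r)
for n in("b1","b2"):
    im,cam=load(n); f=im.astype(int); m=((f[...,1]>f[...,0]*1.3+5)&(f[...,1]>f[...,2]+5)).astype(np.uint8)
    c=proj(cam,[.442,.322,.168])[0]; N,L,S,ce=cv2.connectedComponentsWithStats(m); i=min((j for j in range(1,N) if S[j,4]>60),key=lambda j:np.hypot(*(ce[j]-c)))
    G=im[...,1][L==i]; print(n,c,S[i],ce[i],np.percentile(G,[5,20,35,50,65,80,95]))
    x,y=np.int32(ce[i]); cr=cv2.resize(im[y-30:y+30,x-30:x+30],(300,300),interpolation=cv2.INTER_CUBIC); print("origin",x-30,y-30); pan.append(cr)
cv2.imwrite("pics/z.png",np.vstack([np.hstack(pan[:2]),np.hstack(pan[2:])])[:,:,::-1])
```

```text
d1 edge 4fold deg 0.013 3.248533078931443 0.45646066331531976
d1 edge 4fold deg 0.015 2.3120087151200535 0.4574457716104908
d1 edge 4fold deg 0.017 1.8660117348287604 0.43590015050108344
d1 orange 822 centre mm [-0.0811  1.0503] ext [31.1138 30.5754] ang -3.552400911853114
d2 edge 4fold deg 0.013 -2.8455403102921997 0.6849102637029945
d2 edge 4fold deg 0.015 -3.1905596357040626 0.6323906242252022
d2 edge 4fold deg 0.017 -2.857638124575359 0.5987379571435124
d2 orange 570 centre mm [-0.8352  0.7187] ext [29.6846 31.1817] ang -3.565087244845113
b1 [288.9582 136.7255] [271 116  34  35 794] [287.3249 133.1348] [108. 117. 118. 119. 120. 121. 122.]
origin 257 103
b2 [352.1344 160.6912] [341 141  26  27 324] [356.0247 152.4167] [113.   120.   122.   123.   124.   126.   127.85]
origin 326 122
```

View pics/z.png

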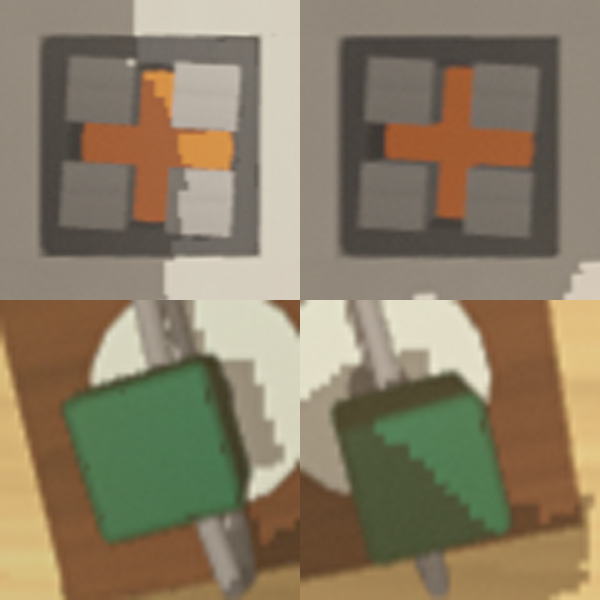

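Run:
```python
from h import *
c1=load("b1")[1];c2=load("b2")[1]
A=np.array([(68,106),(204,70),(243,207),(107,243)])/5+[257,103]-.4
B=np.array([(0,0),(184,105),(208,231),(80,262)])/5+[326,122]-.4
for a,b in list(zip(A,B))[1:]: print(*tri([(c1,a),(c2,b)]))
q=onplane(c1,A,.168)
print(q.mean(0),np.linalg.norm(q-np.roll(q,1,0),axis=1)); q2=onplane(c2,(B[1]+B[3])/2,.168); print(q2)
d=q[1]-q[0]+q[2]-q[3]; e=q[0]-q[3]+q[1]-q[2]; print("d",np.degrees(np.arctan2(d[1],d[0])),"e",np.degrees(np.arctan2(e[1],e[0])))
# flange (white disk) from both views at z=.039
for n in("b1","b2"):
    im,cam=load(n); f=im.astype(int); c=proj(cam,[.4427,.3194,.039])[0]
    m=(f.min(2)>150)&(f.max(2)-f.min(2)<60); yy,xx=np.nonzero(m); k=np.hypot(xx-c[0],yy-c[1])<40
    p=onplane(cam,np.c_[xx,yy][k],.039)[:,:2]; print(n,k.sum(),(p.min(0)+p.max(0))/2,np.ptp(p,axis=0))
for n,a in(("b1",0),):
    for t in range(4):
        print(manip.ik([.442,.322,.132],down(np.radians(-75+90*t))))
```

```text
[0.4574 0.3148 0.1737] 0.00030054495608867706
[0.436  0.3094 0.1663] 9.982715987643766e-05
[0.4314 0.3306 0.1707] 0.00035072008934114093
[0.4441 0.3229 0.168 ] [0.022  0.0219 0.0219 0.0224]
[[0.4439 0.3222 0.168 ]]
d -75.59948277724374 e 14.573116968672487
b1 567 [0.4459 0.3229] [0.048  0.0489]
b2 640 [0.4561 0.3232] [0.0395 0.0509]
[-1.1737  0.921   0.8674  1.9227 -0.9994  0.8065 -2.6118]
[-0.7324  0.7322  0.0309  1.9002 -0.0423  0.5098 -1.9815]
[-0.5222  0.7447 -0.3208  1.8889  0.4059  0.5719 -0.8467]
[-0.0777  1.0529 -1.2573  1.8663  1.1244  1.1587  0.0671]
```

Run:
```python
from h import *
G=[.4441,.3226]; D=mx(0,.0006,0)[:2]; dr=np.radians(-8.5)
for k in(0,1,2,3):
    g=np.radians(14.5)+k*np.pi/2; q=manip.ik([*D,.178],down(dr+k*np.pi/2)); print(k,q, manip.ik([*G,.137],down(g)))
k=1
g=np.radians(14.5+90)
manip.move_pose([*G,.21],down(g))
print(manip.move_straight([*G,.137],speed=.1,threshold=8), manip.read_state()["tool_pos"])
manip.set_gripper(0,100); s=manip.read_state(); print(s["gripper_width"],s["grasp_force"],s["wrist_force"],s["tool_pos"],s["time"])
manip.move_straight([*G,.26],speed=.12)
s=manip.read_state(); print(s["gripper_width"],s["wrist_force"],s["wrist_torque"],s["time"])
im,cam=grab("wrist","l1"); grab("scene","l1s");grab("top","l1t")
```

```text
0 [-0.1957  0.6561  0.1081  1.8864 -0.116   0.605  -1.7336] [-0.732   0.7261  0.033   1.8909 -0.0437  0.5253 -1.9872]
1 [ 0.036   0.6607 -0.2727  1.8741  0.279   0.6437 -0.555 ] [-0.5184  0.7389 -0.3246  1.8794  0.3983  0.5869 -0.8461]
2 [ 0.282   0.7333 -0.7007  1.8613  0.652   0.7912  0.6521] [-0.0768  1.0449 -1.2572  1.8569  1.1121  1.1619  0.072 ]
3 [-0.6003  0.8282  0.8697  1.9066 -0.8629  0.8346 -2.5496] [-1.172   0.9133  0.8677  1.9133 -0.9814  0.813  -2.6367]
False [0.4444 0.323  0.1374]
0.02244658427836309 98.20711255073547 [-0.2036  0.215   3.8822] [0.4446 0.3229 0.1375] 24.5833
0.022386730726855448 [-0.0238  0.4931 -1.6423] [ 0.005  -0.0464  0.0602] 25.7583
```

Run:
```python
from h import *
im,cam=load("l1"); s=manip.read_state(); t=s["tool_pos"]; g=np.radians(104.5)
X=np.array([np.cos(g),np.sin(g)]);Y=np.array([np.sin(g),-np.cos(g)])
f=im.astype(int); zf=t[2]-.103+.005
c=proj(cam,[t[0],t[1],zf])[0]; print(c)
m=(f.min(2)>130)&(f.max(2)-f.min(2)<50); yy,xx=np.nonzero(m); k=np.hypot(xx-c[0],yy-c[1])<60
p=onplane(cam,np.c_[xx,yy][k],zf)[:,:2]-t[:2]; print(k.sum(),np.c_[p@X,p@Y].min(0),np.c_[p@X,p@Y].max(0))
D=mx(0,.0006,0)[:2]; dr=np.radians(81.5)
manip.move_pose([*D,.24],down(dr)); manip.hold(.3)
print(manip.read_state()["tool_pos"],D)
n=30
im,cam=grab("wrist","p1"); im2,c2=grab("scene","p1s")
manip.move_straight([*D,.2],speed=.1)
h=manip.move_straight([*D,.180],speed=.03,threshold=14)
s=manip.read_state(); print(h,s["tool_pos"],s["wrist_force"],s["wrist_torque"],s["time"])
```

```text
[319.7122 197.7502]
2364 [-0.0226 -0.0251] [0.0247 0.0248]
[0.5399 0.0252 0.2401] [np.float64(0.5398481193545973), np.float64(0.024198067327073747)]
False [0.5403 0.0243 0.1806] [-1.3302  0.2086  6.4087] [-0.0172  0.2881  0.0505] 28.875
```

Run:
```python
from h import *
D=mx(0,.0006,0)[:2]
for z in(.178,.177,.176,.175,.174,.173,.172):
    manip.move_straight([*D,z],speed=.02); manip.hold(.15); s=manip.read_state()
    print(z,s["tool_pos"],s["wrist_force"],s["gripper_width"],s["time"])
    if s["wrist_force"][2]>24: break
g=np.radians(81.5)
im,cam=grab("wrist","e1"); im,c2=grab("scene","e1s")
```

```text
0.178 [0.5404 0.0243 0.1788] [-1.2065  0.1119  7.9136] 0.022848411922457876 29.275
0.177 [0.5405 0.0243 0.1784] [-1.9223 -1.1381 12.4459] 0.022696519766109063 29.675
0.176 [0.5406 0.0243 0.1783] [-2.9519 -1.2892 21.535 ] 0.022854854116197337 30.075
0.175 [0.5406 0.0243 0.1783] [-5.3392 -0.4538 29.5434] 0.022636738027584088 30.475
```

Run:
```python
from h import *
manip.hold(1.0); s=manip.read_state(); print(s["tool_pos"],s["wrist_force"],s["grasp_force"],s["time"])
im,cam=load("e1"); f=im.astype(int); t=s["tool_pos"]
# chunks still in tray: dark-brown blobs seen on tray floor height
print(manip.hand_in())
```

```text
[0.5407 0.0244 0.1783] [-5.879  -0.5423 29.1571] 102.12345242500305 31.575
the job is handed in; nothing more can be done
None
```

The job is handed in at 31.6 s. The four chunks are in the catch tray, the scraper stands back at its starting spot on the worktop, and the beater is meshed and still held down with about 29 N. Its home position comes from a hard stop within 0.2 mm of the expected height, not from a final picture, and I did not re-check the other kitchen things with the camera at the end.

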